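# Tilt the board cradle and pin it

## Robot

A 6-joint arm with a two-finger parallel gripper is mounted at the origin on the work surface. World frame = base frame: x ahead of the robot, y to its left, z up, the work surface at z = 0. Lengths are in m, angles in degrees, forces in N, time in s.
With the tool pointing down it reaches from about 0.3 to 0.75 m from the base axis. Payload 8.5 kg.
Tool frame: the origin (TCP) lies midway between the tips of the shut fingers; the grasp point (between the pads) lies 19 mm behind it; z points along the fingers, y is the direction in which the jaws open and shut (so a half turn about z gives the same grasp; the last joint's range is limited). The gripper opens to 85 mm and grips with 20 to 120 N. Pads are 22 mm wide; open, the fingers measure 114 mm over their backs; the gripper's body (76 mm by 85 mm) begins 54 mm behind the grasp point. The pads swing forward as they close: fully open they stand 13 mm farther back than shut.
Start: joints at [-76.392, 21.807, 74.336, -0, 83.858, -12.336], TCP at [0.241, -0.495, 0.231] pointing down, gripper open.
Joint ranges: [-178.18, 178.18], [-50.72, 133.34], [12.68, 142.11], [-81.47, 261.47], [9.98, 163.14], [-165.26, 165.26]. Speed limits (degrees/s): [136.94, 136.94, 180, 180, 180, 180].

## Interface

Orientations are given as a 3x3 rotation matrix whose columns are the frame's x, y, z axes.
In Python, from rig import env, viewer, ticket gives the robot as it stands. The module is installed in compiled form; this text tells all that it offers.
- The arm moves only by the shell command python3 -m pendant 'ROWS' [FORCE]. ROWS is JSON, a list of rows, each a list of 3 entries, a list of its own where there are three numbers: the shift along the world's x, y, z in mm, then the turn about the world's z in rad, then the opening, from -1 (shut) to 1 (fully open). A call has 1 to 12 rows; each row shifts and turns the pose as measured when the row begins; what a row does not reach is not made up. A row lasts 1/8 s, in which the tool goes at most 62.5 mm and 10.7 degrees, less where a joint would pass 70% of its speed; a pose out of reach is approached as far as the arm can. A call with a gripper value outside its range is refused whole. The fingers move at their own pace and stop on an object; FORCE is the grip in N (left out, the last holds). Time passes only in rows, so rows that do not move let the fingers close. It gives the time, the measured TCP pose, the force and the opening at its end, in the units of the state.
- env.observe(): the state, without advancing time (a new reading comes with each control period).
- viewer.get_image(name): name is "scene" or "top" or "wrist"; returns (picture, depth): 420x560x3 uint8, red, green, blue; 420x560 float32, m along the optical axis (not along the pixel's ray), 0 where there is no reading.
- viewer.camera_params(name): a dict with "fx", "fy", "cx", "cy" (pixels), "rvec" (rotation vector, rad) and "tvec" (3), from world to camera coordinates, as OpenCV has them; the wrist camera has in their place "T_tool_cam" (4x4, takes a point from camera to tool coordinates, whose origin is the TCP and whose axes are the flange's). Camera axes: x right, y down, z forward; pixel columns grow to the right and rows downward; lengths in m; the calibration is good to about 2 mm. A picture is of the moment at which its call begins: read the wrist's pose just before it. camera_params takes no time and is no camera call.
- ticket.close_job(): hands the job in, once; it reports no verdict.
The state is a dict: "time_s": time; "q": joint angles; "qvel": joint speeds; "joint_efforts": joint torques, N m; "position": TCP position; "tool_rot": TCP orientation; "ft_force": force on the tool from outside, world axes, zero at the start; "wrist_torque": the same for the moment, N m; "grip_width": finger opening in m.
Only numpy, scipy, OpenCV 4.12 (cv2) and the standard library are available. Lean on these libraries where they do the work, as an engineer would, in place of code of your own. Each camera call takes 0.05 s, during which the arm holds its last target. There are 200 camera calls.

## Task

Swing the mainboard cradle of the bench jig so that its grab bar rises, to the steepest of its three index positions, the one whose hole in the front plate is farthest from the grab bar. Then lock it there: push the loose locking pin fully home through that hole and the cradle's drilled lug behind it, and let go. Leave the other things on the bench where they are.

Things in the scene. Friction and masses are not known exactly. Their poses are not given: they have to be found in the camera images.
- jig: Tilting jig fixed to the bench: dark base 170 x 150 mm, 14 mm thick, two upright aluminium plates 16 mm thick, a cradle between them. Origin: underside centre of the base. z up; x along the trunnion axis, from the back plate (x -74 to -58 mm, 165 mm high, 90 wide) to the front plate (x 58 to 74 mm, 235 mm high, 124 wide); y towards the grab-bar side.
- trunnion (a point): Point on the trunnion axis midway between the plates, 140 mm above the jig's origin. Axes as jig. The front plate has three 13 mm through holes in an arc of 75 mm radius about this axis, for cradle angles -0.5, 0 and +0.5 rad; the +0.5 hole lies to -y.
- target_hole (a point): Centre of the mouth of the hole to use (cradle angle +0.5 rad), on the outer (+x) face of the front plate: x 74, y -36, z 205.8 mm in the jig's frame. Axes as jig; x points out of the hole. Behind the plate (16 mm), after a 3 mm gap, comes the cradle's lug, 12 mm thick with one 13 mm hole; mouths have a 1.5 mm chamfer.
- cradle (a joint): Tilt of the cradle about the trunnion axis, rad: 0 = tray level, lug straight up (middle hole); grows as the grab bar rises; stops at -0.6 and 0.75. At +0.5 the lug's hole is in line with the target hole. Near balanced, held by friction (about 0.25 N m): it stays where it is left; the pin's tapered tip can shift it a few mm into line.
- grab_bar (a point): Middle of the cradle's round steel grab bar, 10 mm thick, 82 mm long, parallel to the trunnion axis, with the cradle level 125 mm to the y side of it and 15 mm above it. About 45 mm clear between bar and tray; arms only at its ends. The bar can turn between the fingers. Axes: x along the bar, y and z turn with the cradle.
- lug_hole (a point): Centre of the 13 mm hole in the cradle's lug, on the lug's outer face next to the front plate, 75 mm from the trunnion axis. Axes turn with the cradle.
- pin: Loose locking pin, about 90 g: black block grip 36 mm long (x), 18 wide (y), 34 tall (z); from the middle of its -x face a round steel shaft, 10 mm thick, 50 long, the last 9 mm tapered to 4 mm. Lies level on its grip. Origin: centre of the grip's underside; shaft axis 17 mm above it. To lock, its x lies along the jig's x; fully home, the grip meets the front plate.
- pin_tip (a point): End of the pin's shaft, on its axis, 68 mm from the middle of the grip. Axes as pin.
- heatsink: Finned aluminium heatsink 60 x 60 x 33 mm, a bystander; origin under its centre.
- drive: Flat steel disk drive 100 x 70 x 15 mm, a bystander; origin under its centre.
- screwdriver: Screwdriver about 200 mm long lying along its x, black handle to -x, a bystander.
- mug: White mug 80 mm wide, 90 mm high, a bystander; origin under its centre.
- power_brick: Black power brick 115 x 50 x 32 mm, a bystander; origin under its centre.
- fan: Case fan lying flat, 80 x 80 x 25 mm, a bystander; origin under its centre.
- bracket: Steel angle bracket 90 mm wide, 54 mm high, a bystander; origin under its foot.

How it is judged:
By the outcome, as a careful person would: the job done as asked, in the order asked, and still so for the second after the job is handed in, with the robot touching nothing.
It also fails if it takes over 56 s, if anything falls off the work surface, if the arm or the gripper's body presses on something with over 40 N, if the wrist force passes 120 N, or if a joint passes its speed limit or range.

## Working session

There is one attempt and no reset: what is moved stays moved. The work goes in short steps, Python scripts to look and compute and a shell command to move; the robot and the scene stay as the last step left them, time stands still between calls to the robot, and variables do not carry over. Pictures are saved under pics/ and viewed, about 8 in all and at most 12, crops included, and the job is handed in when it is done.

```bash
mkdir -p pics; cat > h.py <<'E'
import numpy as np, cv2
from rig import env, viewer, ticket
def T(name,st=None):
    p=viewer.camera_params(name)
    if 'T_tool_cam' in p:
        W=np.eye(4);W[:3,:3]=st['tool_rot'];W[:3,3]=st['position']
        M=W@np.array(p['T_tool_cam'])
    else:
        R=cv2.Rodrigues(np.array(p['rvec'],float))[0];M=np.eye(4);M[:3,:3]=R.T;M[:3,3]=-R.T@np.array(p['tvec'],float).ravel()
    return p,M
def grab(name,fn):
    st=env.observe();im,d=viewer.get_image(name)
    cv2.imwrite('pics/'+fn+'.png',im[:,:,::-1]);p,M=T(name,st)
    np.savez('pics/'+fn,im=im,d=d,M=M,K=[p['fx'],p['fy'],p['cx'],p['cy']]);return im,d
def cloud(fn):
    z=np.load('pics/'+fn+'.npz');fx,fy,cx,cy=z['K'];d=z['d'];v,u=np.mgrid[:d.shape[0],:d.shape[1]]
    P=np.stack([(u-cx)/fx*d,(v-cy)/fy*d,d],-1)@z['M'][:3,:3].T+z['M'][:3,3];P[d==0]=np.nan
    return z['im'],P
def ray(fn,u,v,axis,val):
    z=np.load('pics/'+fn+'.npz');fx,fy,cx,cy=z['K'];r=z['M'][:3,:3]@[(u-cx)/fx,(v-cy)/fy,1];o=z['M'][:3,3]
    return o+r*(val-o[axis])/r[axis]
E
python3 - <<'E'
from h import *
s=env.observe();print(s['time_s'],s['tool_rot'],s['grip_width'])
a,_=grab('scene','s0');b,_=grab('top','t0')
for n in('s0','t0'):print(np.load(f'pics/{n}.npz')['M'].round(3))
E
```

```text
0.0 [[ 8.99212820e-01  4.37511355e-01 -3.44153392e-04]
 [ 4.37511370e-01 -8.99211711e-01  1.44936481e-03]
 [ 3.24646802e-04 -1.45385844e-03 -9.99998890e-01]] 0.08519658482674972
[[ 0.429  0.785 -0.447  1.312]
 [ 0.903 -0.368  0.222 -0.361]
 [ 0.01  -0.499 -0.867  1.54 ]
 [ 0.     0.     0.     1.   ]]
[[-0.029 -0.996  0.086  0.488]
 [-1.     0.03   0.01  -0.003]
 [-0.013 -0.085 -0.996  1.311]
 [ 0.     0.     0.     1.   ]]
```

View pics/s0.png

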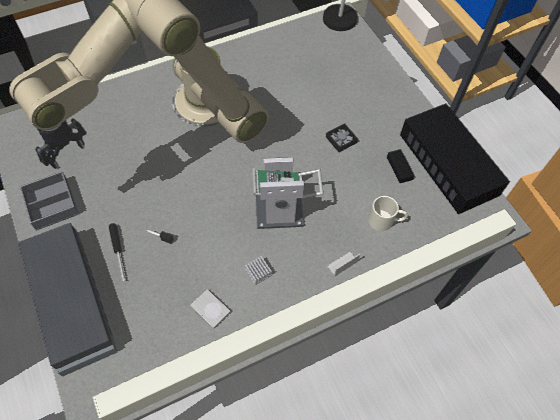

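View pics/t0.png

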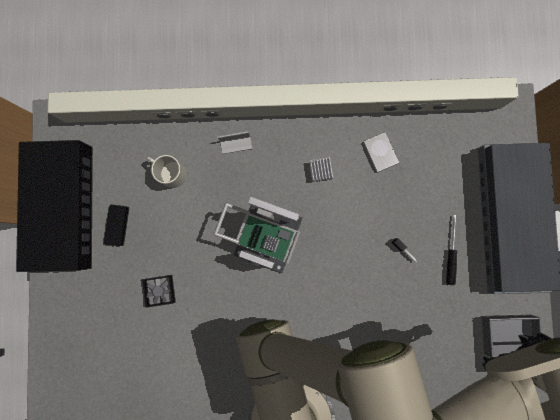

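The jig is near the top view's (260,235), with its grab bar to the left (world +y). The front plate is on the far side, and the pin is near (403,250) with its shaft to lower right. Next I measure the plates, bar and pin from depth.

```bash
python3 - <<'E'
from h import *
im,P=cloud('t0')
sl=np.s_[180:290,190:320]
Q=P[sl].reshape(-1,3)
def rect(m,n):
    q=Q[m];r=cv2.minAreaRect((q[:,:2]*1000).astype(np.float32));print(n,len(q),q.mean(0).round(4),np.round(r[0]),np.round(r[1]),r[2],'z',np.percentile(q[:,2],[5,50,95]).round(4))
z=Q[:,2]
print(np.histogram(z[~np.isnan(z)],bins=np.arange(-.01,.3,.01)))
rect((z>.228)&(z<.245),'front');rect((z>.158)&(z<.172),'165')
# pin
S=np.s_[230:272,380:425];q=P[S];c=im[S].astype(int)
h=q[...,2]
r=q[(h>.025)&(h<.05)];R=cv2.minAreaRect((r[:,:2]*1000).astype(np.float32));print('grip',len(r),r.mean(0),R)
r=q[(h>.012)&(h<.026)];print('shaft',len(r),r.mean(0));vs=np.argwhere(h>.009);print(cv2.fitLine((r[:,:2]*1000).astype(np.float32),cv2.DIST_HUBER,0,.01,.01).ravel())
a=cv2.resize(im[180:290,190:320],None,fx=4,fy=4,interpolation=2);b=cv2.resize(np.load('pics/s0.npz')['im'][145:240,235:335],None,fx=4,fy=4,interpolation=2)
g=np.zeros((440,520,3),np.uint8);cv2.imwrite('pics/c1.png',cv2.resize(np.hstack([a,np.vstack([b,g[:60,:400]])]),None,fx=.85,fy=.85)[...,::-1])
E
```

```text
(array([4789, 5772,  476,   21,    7,    6,    6,    8,    8,    6,    8,
         11,  184,  610,  790,  581,  187,  233,   18,   18,   16,   21,
         20,   41,  398,    5,    0,    0,    0,    0]), array([-0.01,  0.  ,  0.01,  0.02,  0.03,  0.04,  0.05,  0.06,  0.07,
        0.08,  0.09,  0.1 ,  0.11,  0.12,  0.13,  0.14,  0.15,  0.16,
        0.17,  0.18,  0.19,  0.2 ,  0.21,  0.22,  0.23,  0.24,  0.25,
        0.26,  0.27,  0.28,  0.29]))
front 419 [0.5754 0.0282 0.2347] [570.  28.] [123.  31.] 68.32466125488281 z [0.2304 0.2349 0.2383]
165 250 [0.4604 0.0711 0.1649] [504.  49.] [103. 138.] 68.1161117553711 z [0.1602 0.165  0.1689]
grip 97 [ 0.48052403 -0.32380907  0.03385363] ((472.874267578125, -332.1103210449219), (59.779605865478516, 18.91455078125), 44.566749572753906)
shaft 64 [ 0.45549379 -0.34734312  0.02071095]
[   0.6823159     0.73105747  452.02567    -350.32837   ]
```

View pics/c1.png

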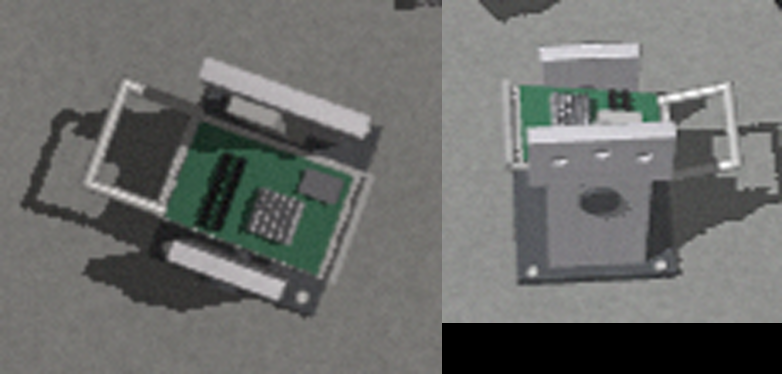

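The crops show a T-shaped front plate, with its three holes facing away from the robot. The bar is on the +y side. I'll work out the jig frame, cradle angle and pin pose.

```bash
python3 - <<'E'
from h import *
im,P=cloud('t0')
Q=P[180:290,190:320].reshape(-1,3);z=Q[:,2]
f=Q[(z>.228)&(z<.245)]
def line(q):
    l=cv2.fitLine((q[:,:2]*1000).astype(np.float32),cv2.DIST_HUBER,0,.01,.01).ravel();return l*np.sign(l[1])
l=line(f);Y=np.array([l[0],l[1]])*np.sign(l[1]);yaw=-np.arctan2(Y[0],Y[1]);X=np.array([np.cos(yaw),np.sin(yaw)])
def mid(q): # centre from extents
    a=q[:,:2]@X;b=q[:,:2]@Y;pa=np.percentile(a,[2,98]);pb=np.percentile(b,[1,99]);print('ext',np.ptp(pa),np.ptp(pb));return X*pa.mean()+Y*pb.mean()
F=mid(f);O=F-.066*X
print('yaw',np.degrees(yaw),F,'O',O)
J=np.c_[(Q[:,:2]-O)@X,(Q[:,:2]-O)@Y,z]
b=(J[:,0]<-.055)&(J[:,0]>-.08)&(z>.155)&(z<.175);print('back',J[b].mean(0),b.sum())
b=(abs(J[:,0])<.03)&(J[:,1]>.095)&(z>.03);print('bar',b.sum(),np.median(J[b],0),J[b].std(0))
b=(abs(J[:,0])<.05)&(abs(J[:,1])<.07)&(z>.09);print('tray slope',np.polyfit(J[b][:,1],J[b][:,2],1))
b=J[:,2]>.228
S=np.s_[225:275,380:425];q=P[S].reshape(-1,3);r=q[q[:,2]>.008];l=line(r);d=l[:2]
t=(r[:,:2]*1000-l[2:])@d;print('pin dir',d,np.degrees(np.arctan2(d[1],d[0])),'ends',l[2:]+d*t.min(),l[2:]+d*t.max(),np.ptp(t))
s=viewer.get_image;print(viewer.camera_params('wrist')['T_tool_cam'])
E
```

```text
ext 0.028970111175221525 0.12079669175295571
yaw -20.99647 [0.57098652 0.02749766] O [0.50936875 0.05114615]
back [-0.06192482  0.00116187  0.16426681] 188
bar 95 [-0.00243933  0.12556336  0.13515887] [0.01842332 0.00563931 0.00301028]
tray slope [-0.20270849  0.13426222]
pin dir [0.71172994 0.7024532 ] 44.624157 ends [ 410.82005815 -391.24900973] [ 493.09771021 -310.04377148] 115.60234718061898
[[-4.01758762e-05 -9.51056134e-01 -3.09018168e-01  7.99975597e-02]
 [ 9.99999376e-01 -3.83220725e-04  1.04941587e-03  2.34886594e-04]
 [-1.11647557e-03 -3.09017933e-01  9.51055556e-01 -1.42127010e-01]
 [ 0.00000000e+00  0.00000000e+00  0.00000000e+00  1.00000000e+00]]
```

```bash
python3 -m pendant '[[[20,40,35],-0.08,0],[[27,55,15],-0.08,0],[[27,56,10],-0.08,0],[[27,56,5],-0.08,0],[[27,56,5],-0.08,0],[[27,56,0],-0.08,0],[[27,56,0],-0.08,0],[[27,56,0],-0.08,0],[[27,56,0],-0.08,0],[[27,56,0],-0.06,0],[[27,56,0],-0.04,0],[[26,56,0],0,0]]'
```

```text
time_s: 1.6
position: [0.5538, 0.1664, 0.2987]
tool_rot: [[0.92, -0.392, 0.003], [-0.392, -0.92, 0.004], [0.001, -0.005, -1.0]]
ft_force: [1.5, -1.1, -0.3]
grip_width: 0.0429
```

```bash
python3 - <<'E'
from h import *
grab('wrist','w1')
im,P=cloud('w1')
yaw=np.radians(-21);X=np.array([np.cos(yaw),np.sin(yaw)]);Y=np.array([-X[1],X[0]]);O=np.array([.513,.0516])
J=np.concatenate([(P[...,:2]-O)@np.c_[X,Y],P[...,2:]],-1);np.save('pics/J1',J)
f=(J[...,2]>.225)&(J[...,2]<.245)&(J[...,0]>.03);q=P[f];print('plate',f.sum(),J[f].mean(0),np.percentile(J[f],[3,97],axis=0),np.argwhere(f).mean(0))
l=cv2.fitLine((q[:,:2]*1000).astype(np.float32),cv2.DIST_HUBER,0,.01,.01).ravel();print(l)
b=(abs(J[...,0])<.03)&(J[...,1]>.10)&(J[...,1]<.15)&(J[...,2]>.09)&(J[...,2]<.2);print('bar',b.sum(),np.percentile(J[b],[3,50,97],axis=0))
E
```

```text
plate 6739 [0.06885921 0.01185276 0.23387761] [[ 0.05114209 -0.03980474  0.22832085]
 [ 0.07958322  0.06084294  0.23590217]] [110.0044517  461.39753673]
[3.6258748e-01 9.3194973e-01 5.8226605e+02 3.6217762e+01]
bar 701 [[-0.02959475  0.11143458  0.12779334]
 [-0.00085378  0.12683885  0.13479969]
 [ 0.02827131  0.13195875  0.13660745]]
```

View pics/w1.png

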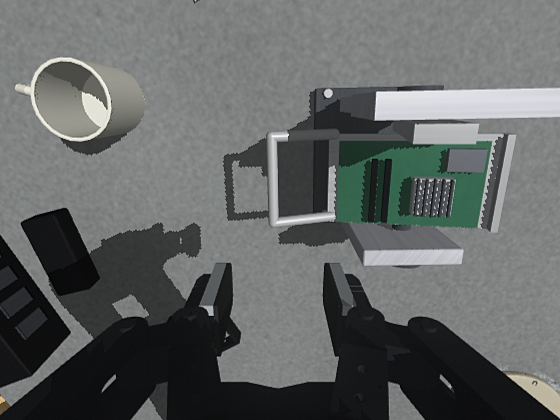

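The bar is at columns 268–278, centred between the open fingers, which are level with it. It's at world (0.5585, 0.170, 0.1305). Now I descend and grip it.

```bash
python3 -m pendant '[[[5,4,-40],0.03,0],[[0,0,-50],0,0],[[0,0,-50],0,0],[[0,0,-40],0,0],[[0,0,0],0,0]]' && python3 -m pendant '[[[0,0,-6],0,-0.3],[[0,0,0],0,-1],[[0,0,0],0,-1],[[0,0,0],0,-1],[[0,0,0],0,-1]]' 30
```

```text
time_s: 2.28
position: [0.559, 0.1789, 0.1108]
tool_rot: [[0.935, -0.354, -0.0], [-0.354, -0.935, 0.007], [-0.003, -0.007, -1.0]]
ft_force: [0.4, 1.3, 1.2]
grip_width: 0.0421
time_s: 2.9
position: [0.5566, 0.1712, 0.1084]
tool_rot: [[0.934, -0.356, -0.007], [-0.356, -0.934, -0.007], [-0.004, 0.009, -1.0]]
ft_force: [-1.3, -0.1, -2.5]
grip_width: 0.0088
```

```bash
python3 -m pendant '[[[0,0,15],0,-1],[[-0.5,-1.2,15],0,-1],[[-1.1,-2.8,14.6],0,-1],[[-1.7,-4.4,14],0,-1],[[-2.3,-6,13.5],0,-1],[[-2.8,-7.4,12.6],0,-1],[[0,0,0],0,-1]]'; python3 - <<'E'
from h import *
yaw=np.radians(-21.2);X=np.array([np.cos(yaw),np.sin(yaw)]);Y=np.array([-X[1],X[0]]);O=np.array([.513,.0516])
p=np.array(env.observe()['position']);b=(p[:2]-O);print(b@X,b@Y,p[2]+.019, np.arctan2(p[2]+.019-.14,b@Y)-.1194)
E
```

```text
time_s: 3.78
position: [0.5452, 0.1432, 0.1999]
tool_rot: [[0.934, -0.357, -0.014], [-0.357, -0.934, -0.02], [-0.006, 0.023, -1.0]]
ft_force: [-0.0, -4.4, -5.2]
grip_width: 0.009
-0.003102730416907578 0.09707085878831731 0.21887009981820732 0.5629167227446019
```

```bash
python3 -m pendant '[[[1.5,3.5,-5],0,-1],[[0,0,0],0,-1],[[0,0,0],0,-1]]'; cat > m.py <<'E'
from h import *
import sys
n=sys.argv[1];grab('wrist',n);grab('top',n+'t')
yaw=np.radians(-21.2);X=np.array([np.cos(yaw),np.sin(yaw)]);Y=np.array([-X[1],X[0]]);O=np.array([.513,.0516])
p=np.array(env.observe()['position']);b=(p[:2]-O);print(b@X,b@Y,p[2]+.019, np.arctan2(p[2]+.019-.14,b@Y)-.1194)
for k,ref in((n,'w1'),(n+'t','t0')):
  for kk in(k,ref):
    im,P=cloud(kk);c=im.astype(int);J=np.concatenate([(P[...,:2]-O)@np.c_[X,Y],P[...,2:]],-1)
    m=(c[...,1]>c[...,0]*1.4)&(c[...,1]>c[...,2]*1.15)&(J[...,2]>.05)&(abs(J[...,0])<.055)&(abs(J[...,1])<.09)
    m=cv2.erode(m.astype(np.uint8),np.ones((3,3)))>0;q=J[m]
    A=np.c_[q[:,:2],np.ones(len(q))];w=np.ones(len(q),bool)
    for _ in range(5):
        s=np.linalg.lstsq(A[w],q[w,2],rcond=None)[0];r=abs(A@s-q[:,2]);w=r<.004
    print(kk,len(q),w.sum(),s.round(4),'angle',np.arctan(s[1]))
E
python3 m.py w2
```

```text
time_s: 4.15
position: [0.546, 0.1452, 0.1973]
tool_rot: [[0.934, -0.358, -0.014], [-0.358, -0.933, -0.022], [-0.005, 0.026, -1.0]]
ft_force: [-1.0, -2.9, -7.4]
grip_width: 0.0088
-0.0030489470337009853 0.09918978433295772 0.21624858452986997 0.5359709382957891
w2 6943 6943 [0.0089 0.6242 0.1291] angle 0.5580151320995935
w1 7127 7127 [-0.0019 -0.1928  0.1319] angle -0.19046591682681155
w2t 442 401 [0.0073 0.631  0.131 ] angle 0.5629310834882126
t0 566 516 [ 0.0058 -0.1864  0.1322] angle -0.184310848045188
```

View pics/w2.png

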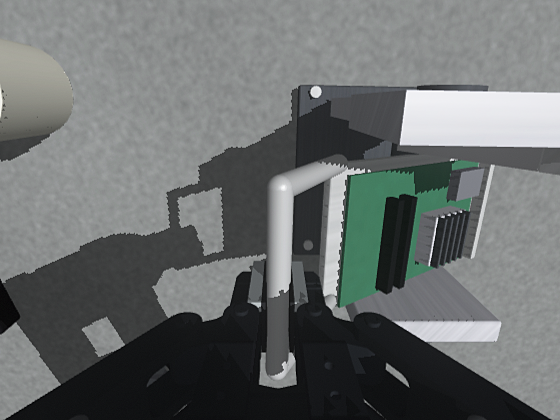

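The bar is held between the fingers around (278,300). The board-plane fit gives a 0.558 rad tilt, so I lower it slightly.

```bash
python3 -m pendant '[[[1.6,4.2,-6.5],0,-1],[[0,0,0],0,-1],[[0,0,0],0,-1]]'; python3 m.py w3|head -2
```

```text
time_s: 4.62
position: [0.5476, 0.1489, 0.1919]
tool_rot: [[0.934, -0.358, -0.013], [-0.358, -0.933, -0.024], [-0.004, 0.027, -1.0]]
ft_force: [-1.3, -3.9, -4.7]
grip_width: 0.009
-0.002974354168961474 0.10324015210753855 0.21086050964753023 0.48211676568159917
w3 7745 7745 [0.0083 0.5519 0.1295] angle 0.5043330325149488
```

```bash
python3 -m pendant '[[[0,0,0],0,-0.4],[[0,0,0],0,-0.4],[[0,0,0],0,-0.3],[[0,0,30],0,-0.3],[[0,0,50],0,0],[[0,0,50],0,0]]'; python3 m.py w4|sed -n '2p;4p'; python3 -m pendant '[[[-7,-50,0],0.11,0],[[-7,-55,0],0.12,0],[[-7,-55,0],0.12,0],[[-7,-55,0],0.12,0],[[-7,-55,-20],0.12,0],[[-7,-55,-30],0.12,0],[[-7,-55,-30],0.12,0],[[-7,-50,-30],0.12,0],[[-7,-35,-30],0.12,0],[[0,0,0],0.08,0]]'; python3 - <<'E'
from h import *
print(env.observe()['position']);grab('wrist','p1')
E
```

```text
time_s: 5.48
position: [0.5476, 0.1506, 0.3245]
tool_rot: [[0.934, -0.356, -0.014], [-0.357, -0.934, -0.02], [-0.006, 0.024, -1.0]]
ft_force: [-0.5, -0.3, 0.6]
grip_width: 0.0427
w4 3537 3537 [0.0083 0.5531 0.1296] angle 0.505223639249816
w4t 557 519 [0.0097 0.5536 0.1315] angle 0.5056392698527323
time_s: 6.82
position: [0.4823, -0.3232, 0.1836]
tool_rot: [[0.677, 0.736, 0.022], [0.736, -0.677, -0.003], [0.013, 0.018, -1.0]]
ft_force: [0.4, 0.4, 0.6]
grip_width: 0.0427
[ 0.48234646 -0.32324696  0.18355273]
```

View pics/p1.png

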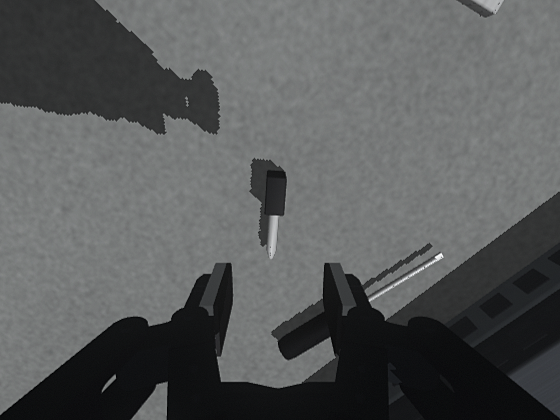

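The pin's grip is at about (276,192) and its tip at (271,257). It lies nearly along the tool's x, with the shaft towards −x. I'll measure it from this view.

```bash
python3 - <<'E'
from h import *
im,P=cloud('p1');S=np.s_[160:262,240:300];q=P[S].reshape(-1,3);h=q[:,2]
g=q[h>.0315];print('grip z',np.median(g[:,2]),len(g));R=cv2.minAreaRect((g[:,:2]*1000).astype(np.float32));print(R)
s=q[(h>.012)&(h<.024)];l=cv2.fitLine((s[:,:2]*1000).astype(np.float32),cv2.DIST_HUBER,0,.01,.01).ravel();print(len(s),l,np.degrees(np.arctan(l[1]/l[0])))
print('tip ray',ray('p1',271,257,2,.017), 'tool yaw',np.degrees(np.arctan2(.736,.677)))
E
```

```text
grip z 0.03361056594298223 765
((484.4914245605469, -323.0959777832031), (35.93084716796875, 17.963638305664062), 43.582786560058594)
451 [   0.7342835     0.67884296  456.08978    -349.98096   ] 42.75329
tip ray [ 0.4361224  -0.36977109  0.017     ] tool yaw 47.391003856066376
```

```bash
python3 -m pendant '[[[2,0,-50],-0.064,0.2],[[0,0,-50],0,0.2],[[0,0,-40],0,0.2],[[0,0,-15],0,0.2],[[0,0,0],0,0.2],[[0,0,0],0,0.2]]'
```

```text
time_s: 7.62
position: [0.4868, -0.3215, 0.0275]
tool_rot: [[0.725, 0.688, 0.029], [0.689, -0.725, -0.01], [0.014, 0.028, -1.0]]
ft_force: [1.1, -0.4, 0.3]
grip_width: 0.0514
```

```bash
python3 -m pendant '[[[-1.8,-1.5,-12],0,0.2],[[0,0,-9],0,0.2],[[0,0,0],0,-0.2],[[0,0,0],0,-1],[[0,0,0],0,-1],[[0,0,0],0,-1],[[0,0,0],0,-1]]' 50
```

```text
time_s: 8.5
position: [0.4855, -0.3236, 0.007]
tool_rot: [[0.725, 0.688, 0.032], [0.689, -0.725, -0.013], [0.014, 0.031, -0.999]]
ft_force: [-0.3, -0.0, -1.2]
grip_width: 0.0169
```

```bash
python3 -m pendant '[[[0,0,40],0,-1],[[10,0,55],-0.12,-1],[[20,20,50],-0.12,-1],[[25,32,40],-0.13,-1],[[30,38,10],-0.13,-1],[[30,38,0],-0.13,-1],[[30,38,0],-0.13,-1],[[30,38,0],-0.13,-1],[[25,32,0],-0.13,-1],[[5,30,0],-0.11,-1],[[0,0,0],0,-1],[[0,0,0],0,-1]]'; python3 - <<'E'
from h import *
yaw=np.radians(-21.2);X=np.array([np.cos(yaw),np.sin(yaw)]);Y=np.array([-X[1],X[0]]);O=np.array([.513,.0516])
for n in('t0','w1','w4','w4t'):
    im,P=cloud(n);J=np.concatenate([(P[...,:2]-O)@np.c_[X,Y],P[...,2:]],-1)
    m=(J[...,2]>.231)&(J[...,2]<.242)&(abs(J[...,0]-.066)<.03)&(im.min(-1)>150)
    q=J[m];vv,uu=np.nonzero(m);sl=np.polyfit(q[:,1],q[:,0],1)
    print(n,len(q),'x',np.percentile(q[:,0],[3,50,97]).round(4),'y',np.percentile(q[:,1],[.5,99.5]).round(4),'z',np.median(q[:,2]).round(4),'slope',sl.round(4),'u',uu.min(),uu.max())
grab('scene','s1');im=cv2.imread('pics/s1.png')[140:240,230:350];cv2.imwrite('pics/c2.png',cv2.resize(im,None,fx=6,fy=6,interpolation=2))
E
```

```text
time_s: 10.0
position: [0.694, -0.0476, 0.2074]
tool_rot: [[0.917, -0.398, 0.005], [-0.398, -0.917, -0.033], [0.018, 0.029, -0.999]]
ft_force: [0.9, -1.0, -1.4]
grip_width: 0.0172
t0 323 x [0.0625 0.0698 0.0771] y [-0.0624  0.0598] z 0.2352 slope [0.016  0.0698] u 249 298
w1 5896 x [0.0528 0.0712 0.0796] y [-0.0435  0.0623] z 0.2346 slope [0.0163 0.0702] u 375 559
w4 4584 x [0.0644 0.0721 0.0795] y [-0.0606  0.0622] z 0.2347 slope [0.0148 0.0721] u 338 525
w4t 322 x [0.0624 0.0698 0.077 ] y [-0.0624  0.06  ] z 0.2353 slope [0.0178 0.0698] u 249 298
```

View pics/c2.png

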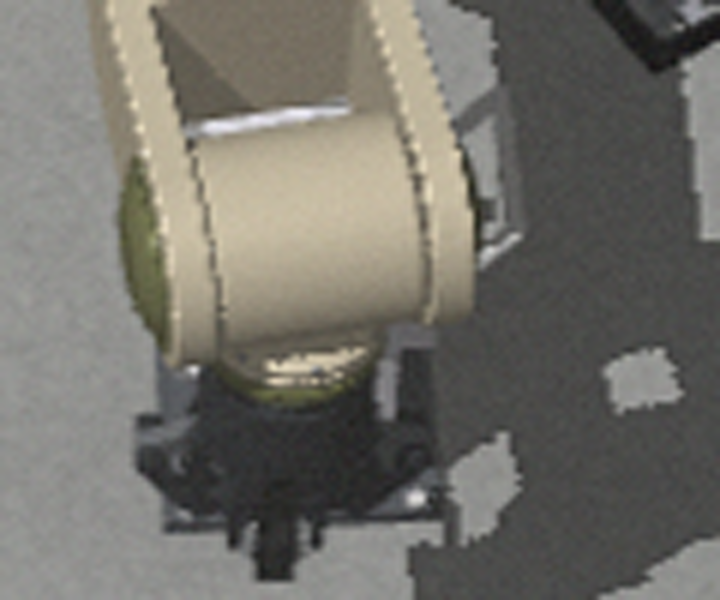

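The arm hides the hole from the scene camera, so I'll rely on the measured plate edges. They put the yaw at −22.1° and the hole mouth at about (0.5737, −0.0104, 0.2058). The next move is the stand-off.

```bash
python3 -m pendant '[[[-24,0,-11],0.024,-1],[[0,0,0],0,-1],[[0,0,0],0,-1]]'; cat > t.py <<'E'
from h import *
y=np.radians(-22.1);X=np.array([np.cos(y),np.sin(y)]);Y=np.array([-X[1],X[0]]);H=np.array([.5737,-.0104])
s=env.observe();p=np.array(s['position']);R=np.array(s['tool_rot']);f=np.array(s['ft_force'])
g=p-.010*R[:,2]-.0004*R[:,0]; t=g-.068*(R[:,0]-[0,0,.014])
d=t[:2]-H;print('tip out %.1f lat %.1f dz %.1f mm'%(d@X*1e3,d@Y*1e3,(t[2]-.2058)*1e3),'yawerr',np.degrees(np.arctan2(R[1,0],R[0,0]))+22.1,'F jig',(f[:2]@X).round(1),(f[:2]@Y).round(1),f[2].round(1),'w',s['grip_width'])
print('10 mm in = world',(-X*10).round(2),'lat+1',Y.round(2))
E
python3 t.py
```

```text
time_s: 10.42
position: [0.6693, -0.0507, 0.1968]
tool_rot: [[0.926, -0.378, 0.006], [-0.377, -0.925, -0.034], [0.019, 0.029, -0.999]]
ft_force: [-1.1, -0.4, -0.7]
grip_width: 0.0174
tip out 35.1 lat -1.0 dz 0.6 mm yawerr -0.0775930455114704 F jig -0.9 -0.8 -0.7 w 0.01740824119528055
10 mm in = world [-9.27  3.76] lat+1 [0.38 0.93]
```

```bash
python3 -m pendant '[[[-11.2,5.2,-0.6],0,-1],[[-11.2,5.2,0],0,-1],[[0,0,0],0,-1],[[0,0,0],0,-1]]'; python3 t.py; python3 - <<'E'
from h import *
a,_=grab('wrist','w5');b,_=grab('top','t5')
cv2.imwrite('pics/c5.png',np.hstack([cv2.resize(a,None,fx=.7,fy=.7),cv2.resize(b[190:288,200:300],(300,294),interpolation=2)])[...,::-1])
E
```

```text
time_s: 10.92
position: [0.6479, -0.0415, 0.1972]
tool_rot: [[0.925, -0.379, 0.009], [-0.379, -0.925, -0.034], [0.022, 0.028, -0.999]]
ft_force: [0.6, 0.8, -0.7]
grip_width: 0.0173
tip out 11.8 lat -0.4 dz 0.9 mm yawerr -0.15786759035368192 F jig 0.3 0.9 -0.7 w 0.01729775453075364
10 mm in = world [-9.27  3.76] lat+1 [0.38 0.93]
```

View pics/c5.png

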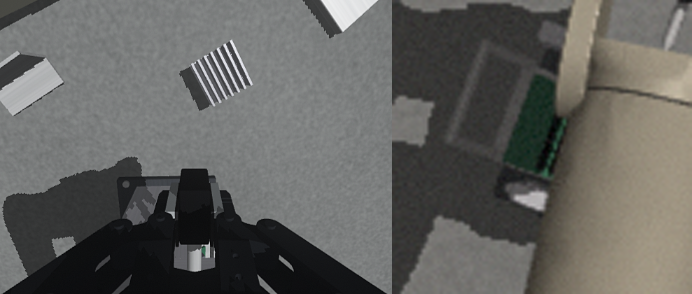

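The wrist view shows the black grip seated between the fingers at (195,200), with the plate's top edge just behind it. I'll insert in small steps and watch the force.

```bash
python3 -m pendant '[[[-5.6,2.5,-0.8],0,-1],[[-5.6,2.3,0],0,-1],[[-4.6,1.9,0],0,-1],[[0,0,0],0,-1]]'; python3 t.py|head -1;  python3 -m pendant '[[[-4.6,1.9,0],0,-1],[[-4.6,1.9,0],0,-1],[[0,0,0],0,-1]]'; python3 t.py|head -1
```

```text
time_s: 11.52
position: [0.631, -0.0343, 0.196]
tool_rot: [[0.925, -0.379, 0.009], [-0.379, -0.925, -0.034], [0.021, 0.028, -0.999]]
ft_force: [-0.6, 0.7, -0.3]
grip_width: 0.0171
tip out -6.5 lat -0.1 dz -0.3 mm yawerr -0.1573732459800432 F jig -0.8 0.4 -0.3 w 0.01712972680064185
time_s: 11.9
position: [0.6212, -0.0302, 0.1962]
tool_rot: [[0.925, -0.379, 0.009], [-0.379, -0.925, -0.034], [0.021, 0.028, -0.999]]
ft_force: [0.4, 0.6, -1.6]
grip_width: 0.0169
tip out -17.1 lat -0.0 dz -0.2 mm yawerr -0.1543442356941469 F jig 0.2 0.7 -1.6 w 0.016905120153240884
```

```bash
python3 -m pendant '[[[-4.6,1.9,0],0,-1],[[-4.6,1.9,0],0,-1],[[-4.6,1.9,0],0,-1],[[0,0,0],0,-1]]'; python3 t.py|head -1;  python3 -m pendant '[[[-4.6,1.9,0],0,-1],[[-4.6,1.9,0],0,-1],[[-2.8,1.1,0],0,-1],[[0,0,0],0,-1]]'; python3 t.py|head -1
```

```text
time_s: 12.4
position: [0.6063, -0.0242, 0.1962]
tool_rot: [[0.925, -0.379, 0.009], [-0.379, -0.925, -0.034], [0.021, 0.028, -0.999]]
ft_force: [-0.2, -0.1, -1.1]
grip_width: 0.0171
tip out -33.2 lat 0.0 dz -0.1 mm yawerr -0.15649416616668077 F jig -0.1 -0.2 -1.1 w 0.017143016774069413
time_s: 12.9
position: [0.5935, -0.0189, 0.1962]
tool_rot: [[0.925, -0.379, 0.009], [-0.379, -0.925, -0.034], [0.022, 0.028, -0.999]]
ft_force: [-0.5, -1.0, -1.2]
grip_width: 0.0166
tip out -47.0 lat 0.0 dz -0.1 mm yawerr -0.15635293640638182 F jig -0.1 -1.1 -1.2 w 0.016611147735499075
```

Still free of contact at an estimated 47 mm depth. Now I push until the grip seats.

```bash
python3 -m pendant '[[[-2.8,1.1,0],0,-1],[[-1.8,0.7,0],0,-1],[[0,0,0],0,-1]]'; python3 t.py|head -1;  python3 -m pendant '[[[-2.8,1.1,0],0,-1],[[0,0,0],0,-1]]'; python3 t.py|head -1
```

```text
time_s: 13.28
position: [0.5913, -0.0181, 0.1964]
tool_rot: [[0.925, -0.38, 0.016], [-0.379, -0.925, -0.036], [0.029, 0.027, -0.999]]
ft_force: [0.4, -0.6, -1.4]
grip_width: 0.0173
tip out -49.4 lat -0.0 dz -0.5 mm yawerr -0.18560313370430848 F jig 0.6 -0.4 -1.4 w 0.017285407991703007
time_s: 13.52
position: [0.5915, -0.0183, 0.1966]
tool_rot: [[0.924, -0.381, 0.025], [-0.38, -0.924, -0.039], [0.038, 0.026, -0.999]]
ft_force: [0.5, -0.2, -0.9]
grip_width: 0.0169
tip out -49.3 lat -0.1 dz -0.8 mm yawerr -0.21983686018417004 F jig 0.6 0.1 -0.9 w 0.01691311272036532
```

The grip seated at about 49.4 mm, where the advance stopped. Now release, lift clear and check.

```bash
python3 -m pendant '[[[0,0,0],0,-0.3],[[0,0,0],0,-0.1],[[0,0,0],0,-0.1],[[2,-1,0],0,0],[[0,0,25],0,0],[[0,0,50],0,0],[[0,0,50],0,0],[[-20,-50,20],0,0],[[-20,-60,0],0,0],[[-20,-60,0],0,0],[[-20,-60,0],0,0],[[-20,-60,0],0,0]]'; python3 - <<'E'
from h import *
for i in(0,):
    a,_=grab('scene','s6');b,_=grab('top','t6')
cv2.imwrite('pics/c6.png',np.hstack([cv2.resize(a[145:240,235:335],(400,380),interpolation=2),cv2.resize(b[180:275,195:295],(400,380),interpolation=2)])[...,::-1])
y=np.radians(-22.1);X=np.array([np.cos(y),np.sin(y)]);Y=np.array([-X[1],X[0]]);H=np.array([.5737,-.0104])
for n in('t6','s6'):
    im,P=cloud(n);d=(P[...,:2]-H);x=d@X;yy=d@Y;m=(abs(yy)<.008)&(P[...,2]>.208)&(P[...,2]<.232)&(x>.004)&(x<.08)&(im.max(-1)<110)
    print(n,m.sum(),'grip x',np.percentile(x[m],[3,97]),'y',yy[m].mean(),'z',np.median(P[...,2][m]))
im,P=cloud('t6');J=np.stack([(P[...,:2]-(H-.074*X+.036*Y))@v for v in(X,Y)]+[P[...,2]],-1);c=im.astype(int)
m=(c[...,1]>c[...,0]*1.4)&(c[...,1]>c[...,2]*1.15)&(J[...,2]>.05)&(abs(J[...,0])<.055)&(abs(J[...,1])<.09)
q=J[m];print('tilt',np.arctan(np.polyfit(q[:,1],q[:,2],1)[0]))
E
```

```text
time_s: 15.02
position: [0.4917, -0.3071, 0.3468]
tool_rot: [[0.928, -0.373, 0.024], [-0.372, -0.927, -0.04], [0.037, 0.028, -0.999]]
ft_force: [1.1, -0.9, 0.4]
grip_width: 0.0428
t6 86 grip x [0.00539092 0.03544407] y 0.00011130994003155649 z 0.21883095801288144
s6 55 grip x [0.00590826 0.03970867] y 0.0009509878593252089 z 0.2175161886409378
tilt 0.5072279362025955
```

View pics/c6.png

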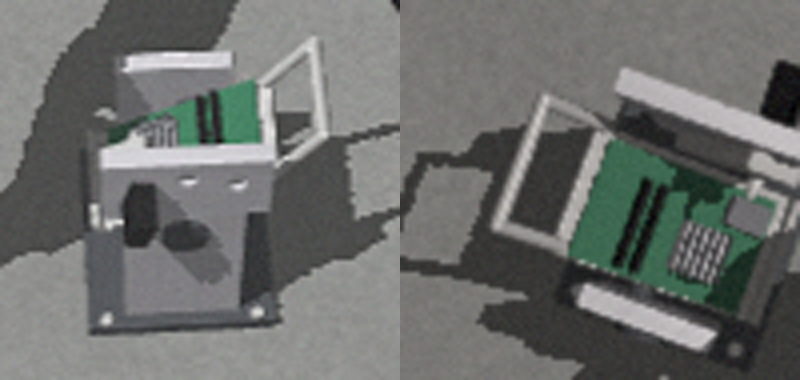

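The picture shows the black grip against the plate at the hole on the −y side (left crop, 140,215). The tip comes out behind the lug (right crop, 757,187), and the tilt reads 0.507. The grip's outer face reads 35–40 mm from the plate, so depth is uncertain by a mm or two. A gentle push with shut fingers will make sure it is home.

```bash
python3 -m pendant '[[[25,45,0],0,-1],[[26,46,0],0,-1],[[27,46,0],0,-1],[[27,46,0],0,-1],[[27,46,0],0,-1],[[26,35,0],0,-1],[[0,0,0],0,-1]]'; python3 t.py|head -1; python3 - <<'E'
from h import *
grab('wrist','w7')
y=np.radians(-22.1);X=np.array([np.cos(y),np.sin(y)]);Y=np.array([-X[1],X[0]]);H=np.array([.5737,-.0104])
im,P=cloud('w7');d=P[...,:2]-H;x=d@X;yy=d@Y;z=P[...,2]
m=(abs(yy)<.008)&(z>.20)&(z<.228)&(x>-.002)&(x<.06);print(m.sum(),np.percentile(x[m],[1,50,99]),np.median(z[m]))
q=m&(x>.005);print(np.polyfit(x[q],z[q],1))
f=(abs(x-.0)<.03)&(z>.231)&(z<.24)&(abs(yy)<.02);print('plate top',f.sum(),x[f].max() if f.any() else 0)
cv2.imwrite('pics/c7.png',im[...,::-1])
E
```

```text
time_s: 16.0
position: [0.6518, -0.0369, 0.3448]
tool_rot: [[0.924, -0.382, 0.021], [-0.381, -0.924, -0.039], [0.034, 0.028, -0.999]]
ft_force: [-0.7, -0.8, -0.6]
grip_width: 0.0001
tip out 13.6 lat 5.5 dz 147.6 mm yawerr -0.3060693604878466 F jig -0.3 -1.0 -0.6 w 0.00011213655993033777
184 [0.03083638 0.03837442 0.03977801] 0.2128275549862973
[0.30153015 0.19995757]
plate top 0 0
```

View pics/c7.png

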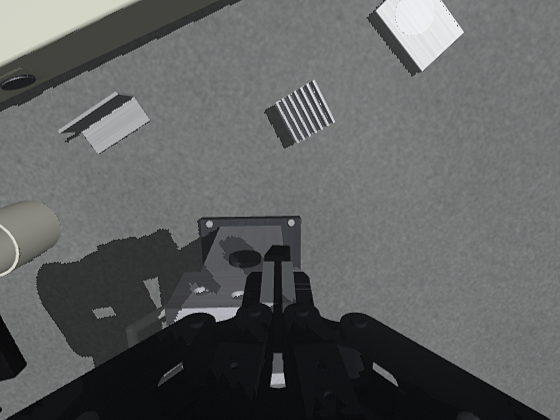

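The grip's end shows at about (277,255), mostly hidden by the fingers. I'll line up laterally, descend outside it and push inward.

```bash
python3 -m pendant '[[[-1.9,-4.6,-40],0,-1],[[0,0,-50],0,-1],[[0,0,-45],0,-1],[[0,0,-9],0,-1],[[0,0,0],0,-1]]'; python3 t.py|head -1; python3 -m pendant '[[[-9.2,3.8,0],0,-1],[[-7.4,3,0],0,-1],[[0,0,0],0,-1]]'; python3 t.py|head -1
```

```text
time_s: 16.68
position: [0.6475, -0.0468, 0.2014]
tool_rot: [[0.921, -0.388, 0.026], [-0.386, -0.921, -0.042], [0.04, 0.028, -0.999]]
ft_force: [0.1, -0.5, 0.2]
grip_width: 0.0001
tip out 13.3 lat -4.9 dz 3.8 mm yawerr -0.6483132180783286 F jig 0.3 -0.4 0.2 w 8.674483303266983e-05
time_s: 17.05
position: [0.6308, -0.04, 0.206]
tool_rot: [[0.921, -0.388, 0.033], [-0.387, -0.921, -0.043], [0.048, 0.027, -0.998]]
ft_force: [-0.6, -0.3, -0.3]
grip_width: 0.0003
tip out -4.8 lat -4.9 dz 7.9 mm yawerr -0.6653351654977264 F jig -0.5 -0.5 -0.3 w 0.0002719434236795904
```

```bash
python3 -m pendant '[[[1.6,4,-7],0,-1],[[0,0,0],0,-1],[[0,0,0],0,-1]]'; python3 t.py|head -1; python3 -m pendant '[[[-4.6,1.9,0],0,-1],[[0,0,0],0,-1]]'; python3 t.py|head -1
```

```text
time_s: 17.42
position: [0.6328, -0.0356, 0.199]
tool_rot: [[0.921, -0.388, 0.034], [-0.386, -0.921, -0.044], [0.049, 0.027, -0.998]]
ft_force: [-0.2, -0.9, 0.1]
grip_width: 0.0003
tip out -4.6 lat -0.1 dz 0.8 mm yawerr -0.6496648433450822 F jig 0.1 -0.9 0.1 w 0.00033866575040942886
time_s: 17.68
position: [0.6279, -0.0336, 0.1988]
tool_rot: [[0.921, -0.388, 0.034], [-0.386, -0.921, -0.044], [0.048, 0.027, -0.998]]
ft_force: [-0.3, 0.2, 0.2]
grip_width: -0.0001
tip out -9.8 lat -0.1 dz 0.7 mm yawerr -0.6531706166783842 F jig -0.3 0.0 0.2 w -5.268964519427128e-05
```

Free motion; TCP is now ~58 mm out. I continue until it stalls.

```bash
for i in 1; do python3 -m pendant '[[[-4.6,1.9,0],0,-1],[[-2.8,1.1,0],0,-1]]'; python3 t.py|head -1; python3 -m pendant '[[[-2.8,1.1,0],0,-1]]'; python3 t.py|head -1; python3 -m pendant '[[[-2.8,1.1,0],0,-1]]'; python3 t.py|head -1; done
```

```text
time_s: 17.92
position: [0.6202, -0.0306, 0.1989]
tool_rot: [[0.921, -0.388, 0.034], [-0.386, -0.921, -0.044], [0.049, 0.027, -0.998]]
ft_force: [3.0, -1.7, 1.8]
grip_width: -0.0002
tip out -18.1 lat -0.2 dz 0.7 mm yawerr -0.6611909849537305 F jig 3.4 -0.4 1.8 w -0.00016806744158051417
time_s: 18.05
position: [0.6188, -0.0302, 0.2002]
tool_rot: [[0.921, -0.388, 0.04], [-0.386, -0.921, -0.046], [0.055, 0.027, -0.998]]
ft_force: [8.7, -5.4, 6.9]
grip_width: 0.0001
tip out -19.6 lat -0.3 dz 1.6 mm yawerr -0.6721825231144116 F jig 10.1 -1.7 6.9 w 9.9797761253921e-05
time_s: 18.18
position: [0.6178, -0.0301, 0.2019]
tool_rot: [[0.92, -0.389, 0.047], [-0.387, -0.921, -0.048], [0.062, 0.026, -0.998]]
ft_force: [7.6, -3.8, 4.0]
grip_width: 0.0001
tip out -20.6 lat -0.5 dz 2.8 mm yawerr -0.6936546704922506 F jig 8.5 -0.7 4.0 w 0.00012055342748732899
```

Contact is at 49–50 mm out with about 10 N, and the tool is stalling, so the grip is against the plate. One firmer push, then back out.

```bash
python3 -m pendant '[[[-5.5,2.3,-2],0,-1]]'; python3 t.py|head -1; python3 -m pendant '[[[9,-4,0],0,-1],[[18,-8,0],0,-1],[[18,-8,20],0,-1],[[0,0,50],0,-1],[[0,0,50],0,-1],[[-10,-50,30],0,-1],[[-20,-60,0],0,-1],[[-20,-60,0],0,-1],[[-20,-60,0],0,-1],[[-20,-60,0],0,-1],[[0,0,0],0,-1]]'; python3 - <<'E'
from h import *
a,_=grab('scene','s8');b,_=grab('top','t8')
y=np.radians(-22.1);X=np.array([np.cos(y),np.sin(y)]);Y=np.array([-X[1],X[0]]);H=np.array([.5737,-.0104])
for n in('t6','t8','s6','s8'):
    im,P=cloud(n);d=(P[...,:2]-H);x=d@X;yy=d@Y;m=(abs(yy)<.008)&(P[...,2]>.208)&(P[...,2]<.232)&(x>.004)&(x<.08)&(im.max(-1)<110)
    print(n,m.sum(),'grip x',np.percentile(x[m],[3,97]),np.median(P[...,2][m]))
im,P=cloud('t8');J=np.stack([(P[...,:2]-(H-.074*X+.036*Y))@v for v in(X,Y)]+[P[...,2]],-1);c=im.astype(int)
m=(c[...,1]>c[...,0]*1.4)&(c[...,1]>c[...,2]*1.15)&(J[...,2]>.05)&(abs(J[...,0])<.055)&(abs(J[...,1])<.09)
q=J[m];print('tilt',np.arctan(np.polyfit(q[:,1],q[:,2],1)[0]))
cv2.imwrite('pics/c8.png',np.hstack([cv2.resize(a[145:240,235:335],(400,380),interpolation=2),cv2.resize(b[180:275,195:295],(400,380),interpolation=2)])[...,::-1])
E
```

```text
time_s: 18.3
position: [0.617, -0.03, 0.2033]
tool_rot: [[0.919, -0.39, 0.063], [-0.387, -0.921, -0.053], [0.079, 0.025, -0.997]]
ft_force: [28.6, -10.8, 1.5]
grip_width: 0.0001
tip out -21.5 lat -0.7 dz 3.0 mm yawerr -0.7429984730793464 F jig 30.5 0.7 1.5 w 0.00012132886727763185
time_s: 19.68
position: [0.5699, -0.342, 0.3546]
tool_rot: [[0.92, -0.387, 0.054], [-0.385, -0.922, -0.049], [0.069, 0.024, -0.997]]
ft_force: [0.2, 0.8, -0.2]
grip_width: 0.0001
t6 86 grip x [0.00539092 0.03544407] 0.21883095801288144
t8 89 grip x [0.00515611 0.03604449] 0.2192071687376076
s6 55 grip x [0.00590826 0.03970867] 0.2175161886409378
s8 59 grip x [0.00618803 0.03841367] 0.21769385956112353
tilt 0.5044758218831201
```

View pics/c8.png

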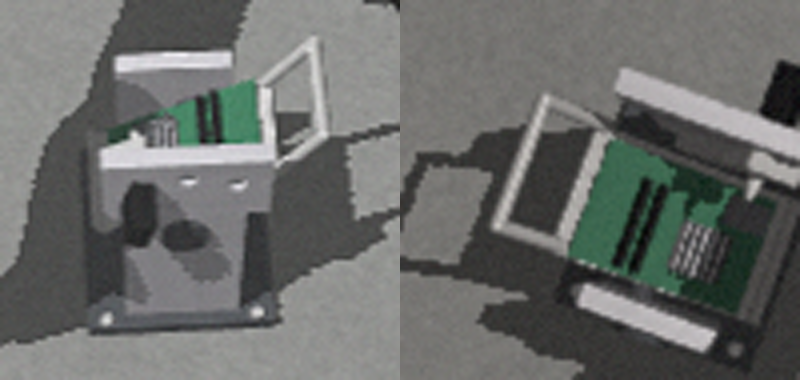

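The pin held firm under 30 N. Its grip is flush in the −y hole (left crop, 140,215), the tip shows behind the lug (right crop, 755,187), the tilt is 0.504, and the arm is clear. Handing in.

```bash
python3 - <<'E'
from rig import ticket
print(ticket.close_job())
E
```

```text
the job is handed in; nothing more can be done
None
```

I swung the cradle up by its grab bar to the +0.5 rad position and released it. I then pushed the locking pin through the −y hole and the lug, let go, and pressed it home with shut fingers. The job was handed in with the arm clear, at about 20 s of the 56 s allowed.

**Last checks:**
- **Cradle angle:** it read 0.504 rad, the same as when I first let it go.
- **Pin home:** it held against a push of about 30 N. The grip looks flush on the plate, and the tip shows behind the lug. The two fixed cameras put the grip's outer face at 36 and 38 mm from the plate (36 is nominal), so they only confirm the depth to about 2 mm.
- **Grip height:** the grip's top measured about 2–4 mm lower than a centred pin would give. I put this down to the clearance in the hole and camera error.
- **Tool tilt:** the tool pitched a few degrees during the final push. That had no visible effect on the jig or pin.
- **Bystanders:** I never handled or knowingly touched any of them, but I did not measure them again at the end.

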